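# Load brass dies into the parts cleaner with the boat

### The job

Load the two brass dies into the parts cleaner: lift the loading boat by its red grip, let it down level through the slot in the cover with the dies aboard, tip it nose-down inside so that both dies roll out into the tank, and draw it out again, all without the boat or its stem touching the cover. Then stand the boat upright in its grey rest tray and let go of it, and last slide the fader on the cleaner's deck to the red mark. Leave the bottle, the polish tin and the spool of red thread where they are.

Things in the scene. Friction and masses are not known exactly. Their poses are not given: they have to be found in the camera images.
- cleaner: Blue bench parts cleaner, fixed, 200 (x) by 215 (y) by 135 mm high. Origin on the table under the middle of the tank; axes along its sides, -x is the front with vent lines. Tank inside: x -95..95, y -65..65 mm, floor 6 mm above the table. The grey control deck with the fader is on the -y side (y -145..-70 mm, 133 mm high).
- cover: Aluminium cover plate, 4 mm thick (131 to 135 mm above the table), fixed on the tank; same origin and axes as the cleaner. It has one slot edged with a flat yellow line.
- slot (a point): Centre of the slot, at the cover's top face; axes as the cleaner. The slot is 110 mm long along the cleaner's x and 50 mm wide along y. Below it the tank is empty down to its floor.
- boat: Steel loading boat, loose, about 180 g: trough 32 mm wide, 78 mm long (x from -38 mm, open nose, to +40 mm, back of the stem), side walls up to 43 mm high. Origin at its underside, z up; it stands on a flat foot (x -20..40 mm). At the back is an upright stem, 20 (x) by 12 mm (y), centred at x 30 mm, y 0, reaching 167 mm above the underside; above 95 mm it is the red grip.
- boat_nose (a point): Lip of the open nose, at boat x -38 mm, 22 mm above its underside. The trough floor rises to it at 14 degrees from the back wall (x 18 mm), so the dies stay at the back while the boat is level and roll out over the lip when the boat is tipped nose-down by clearly more than 14 degrees (35 to 45 is sure).
- boat_grip (a point): Point on the red grip to take it by, 145 mm above the boat's underside and at boat x 30 mm, y 0; pinch it across the 12 mm thickness (boat y).
- die_1: Brass die, loose, a plain cylinder 16 mm in diameter and 22 mm long, 30 g, lying across the boat against the trough's back wall. Origin at its centre, y along its axis.
- die_2: A second brass die like the first, lying in front of it in the boat.
- rest: Grey rest tray, fixed, 110 by 58 mm outside (102 by 50 inside), rim 10 mm high, floor 4 mm thick. Origin on the table under its middle. The boat stands in it at the start, the two origins over each other and axes alike (nose to -x).
- fader (a joint): Fader travel in m: 0 at the end nearest the front, 0.10 at the back end; it grows along the cleaner's +x. It stays where it is left (friction 1.5 N). The red mark is at 0.070.
- fader_top (a point): Top centre of the black fader grip, 18 mm (x) by 24 mm (y) by 36 mm tall, its top 180 mm above the table, white line across it; it stands on an aluminium track 36 mm wide. Axes as the cleaner.
- fader_mark (a point): Where fader_top is when the fader stands at the red mark (a red line across the track).
- bottle: Brown cement bottle with black cap, 62 mm wide, 112 mm high, loose; origin under its middle.
- tin: Dark red polish tin, 70 mm in diameter, 24 mm high, loose; origin under its middle.
- thread: Spool of red thread, 36 mm in diameter, 36 mm high, loose; origin under its middle.
Things that resemble listed ones, but are neither listed nor needed, are in the scene too. What is meant by the boat is not pink, and is the smaller of those in its own colour.

How it is judged:
By the outcome, as a careful person would: the job done as asked, in the order asked, and still so for the second after the job is handed in, with the robot touching nothing.
It also fails if it takes over 67 s, if anything falls off the work surface, if the arm or the gripper's body presses on something with over 40 N, if the wrist force passes 120 N, or if a joint passes its speed limit or range.

### The arm

A 6-joint arm with a two-finger parallel gripper is mounted at the origin on a cart in front of the work surface, level with it; the furniture and walls round the work are solid. World frame = base frame: x ahead of the robot, y to its left, z up, the work surface at z = 0. Lengths are in m, angles in rad, forces in N, time in s.
With the tool pointing down it reaches from about 0.25 to 0.725 m from the base axis. Payload 4 kg.
Tool frame: the origin (TCP) lies between the finger pads; the fingertips stand 19 mm ahead of it and the grasp point (between the pads) is the TCP; z points along the fingers, y is the line along which they close (so a half turn about z gives the same grasp; the last joint's range is limited). The gripper opens to 85 mm and grips with 20 to 120 N. Pads are 22 mm wide; open, the fingers measure 114 mm over their backs; the gripper's body (76 mm by 85 mm) begins 54 mm behind the grasp point. The pads swing forward as they close: fully open they stand 13 mm farther back than shut.
Start: joints at [-1.335, 0.241, 0.005, 1.335, 0, 1.571], TCP at [0.117, -0.486, 0.25] pointing down, gripper open.
Joint ranges: [-2.72, 2.72], [-1.05, 1.87], [-1.09, 1.28], [-1.99, 2.15], [-1.42, 1.44], [-3.14, 3.14]. Speed limits (rad/s): [2.79, 2.79, 3.14, 3.14, 3.14, 3.14].

### API

Orientations are given as [roll, pitch, yaw] about the fixed x, y, z axes, in that order (R = Rz(yaw) Ry(pitch) Rx(roll)).
In Python, from station import robot, effector, kinematics, cams, order, status gives the robot as it stands. Calls block until the motion is done:
- robot.movep(position, orientation): joint-space move of the TCP to a pose.
- robot.move_l(position, attitude=None, v=0.15): straight line of the TCP; attitude=None keeps the orientation; v is the mean speed in m/s.
- robot.move_j(angles): joint-space move.
- effector.ungrasp() and effector.clamp(): open the fingers fully, or close them until they stop; the grip force is fixed at half the most.
- robot.pause(seconds).
- kinematics.inverse_kinematics(position, orientation): joint angles nearest the present ones, or None.
- cams.read_camera(name): name is "scene" or "top"; returns the picture (420x560x3 uint8, red, green, blue); there is no depth.
- cams.camera_info(name): a dict with "fovy" (degrees; the focal length in pixels is half the picture's height over the tangent of half this angle, whatever the lens; pixels are square), "cx", "cy" (the principal point, pixels), "rvec" (rotation vector, rad) and "tvec" (3), from world to camera coordinates, as OpenCV has them. Camera axes: x right, y down, z forward; pixel columns grow to the right and rows downward; lengths in m; the calibration is good to about 2 mm. A picture is of the moment at which its call begins. camera_info takes no time and is no camera call.
A pose or a line that the arm cannot do raises robot.PlanningError and nothing moves.
- order.hand_in(): hands the job in; it is judged then, once.
Readings, each from a call of its own:
- status.get_time_s(): time.
- status.get_qpos(): joint angles.
- status.get_joint_vel(): joint speeds.
- status.get_joint_torque(): joint torques, N m.
- status.get_eef_pos(): TCP position.
- status.get_orientation(): TCP orientation.
- status.get_ft_force(): force on the tool from outside, world axes, zero at the start.
- status.get_wrist_torque(): the same for the moment, N m.
- status.get_gripper_width(): finger opening in m.
- status.get_gripper_force(): force on a finger pad.
Only numpy, scipy, OpenCV 4.12 (cv2) and the standard library are available. Lean on these libraries where they do the work, as an engineer would, in place of code of your own. Each camera call takes 0.05 s, during which the arm holds its last target. There are 200 camera calls.

## Working session

There is one attempt and no reset: what is moved stays moved. The work goes in short steps, each a Python script; the robot and the scene stay as the last script left them, time stands still between calls to the robot, and variables do not carry over. Pictures are saved under pics/ and viewed, at most 10 in all, crops included, and the job is handed in when it is done.

```bash
ls; mkdir -p pics
python3 - <<'E'
from station import cams,status
import cv2
for n in("scene","top"):
    im=cams.read_camera(n); cv2.imwrite(f"pics/{n}0.png",im[:,:,::-1]); print(n,cams.camera_info(n))
print(status.get_time_s(),status.get_orientation())
E
```

```text
pics
scene {'fovy': 50.67702546056376, 'cx': 282.04857259863775, 'cy': 211.25954196574506, 'rvec': array([ 0.82003195, -2.55202781,  1.1234085 ]), 'tvec': array([0.49462252, 0.28701735, 1.25617903])}
top {'fovy': 47.311782985512174, 'cx': 271.0008973493951, 'cy': 207.13212698825714, 'rvec': array([ 2.15682881, -2.1884934 ,  0.09302747]), 'tvec': array([0.05638614, 0.56998392, 1.27482456])}
0.1 [-3.13970423e+00 -1.99715011e-05  2.35792957e-01]
```

View pics/scene0.png

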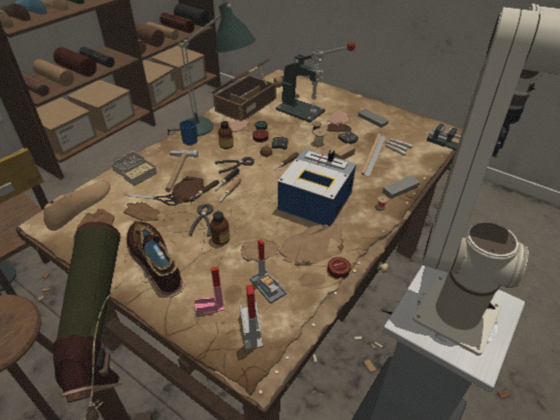

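View pics/top0.png

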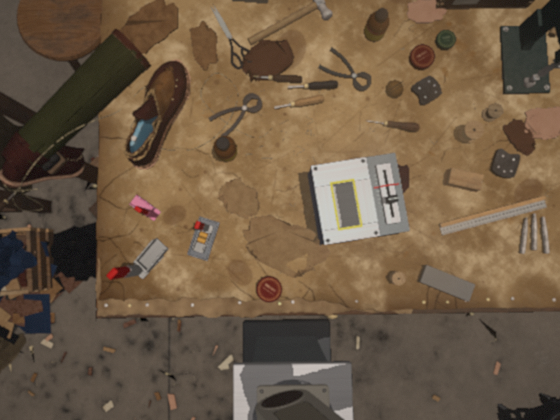

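The scene view shows the tray with the boat at about (268,287), its red grip at (262,250), the cleaner at (318,185) and its slot at (317,180). In the top view the tray is at (203,237), the slot at (347,203) and the fader at (391,200). The pink boat and the larger steel one are decoys.

```bash
cat > h.py <<'E'
import numpy as np, cv2
from station import robot,effector,kinematics,cams,order,status
def cam(n):
    i=cams.camera_info(n); R,_=cv2.Rodrigues(i['rvec']); f=210/np.tan(np.radians(i['fovy'])/2)
    return R,np.array(i['tvec']),np.array([[f,0,i['cx']],[0,f,i['cy']],[0,0,1]])
def plane(n,uv,z):
    R,t,K=cam(n); uv=np.atleast_2d(uv).astype(float)
    d=(np.c_[uv,np.ones(len(uv))]@np.linalg.inv(K).T)@R; c=-R.T@t
    return c+d*((z-c[2])/d[:,2])[:,None]
def proj(n,P):
    R,t,K=cam(n); return cv2.projectPoints(np.atleast_2d(P).astype(float),R,t,K,None)[0][:,0]
def tri(uvs,uvt):
    A=[];b=[]
    for n,uv in(("scene",uvs),("top",uvt)):
        R,t,K=cam(n);d=R.T@np.linalg.inv(K)@[*uv,1];d/=np.linalg.norm(d);P=np.eye(3)-np.outer(d,d);A.append(P);b.append(P@(-R.T@t))
    return np.linalg.lstsq(np.vstack(A),np.hstack(b),rcond=None)[0]
def hsv(im): return cv2.cvtColor(im,cv2.COLOR_RGB2HSV)
def red(im):
    h=hsv(im); return (((h[...,0]<8)|(h[...,0]>172))&(h[...,1]>170)&(h[...,2]>60)).astype(np.uint8)
def blobs(m,amin=8):
    n,l,s,c=cv2.connectedComponentsWithStats(m); return [(i,s[i],c[i]) for i in range(1,n) if s[i,4]>=amin],l
E
python3 - <<'E'
from h import *
S=cv2.imread("pics/scene0.png")[:,:,::-1];T=cv2.imread("pics/top0.png")[:,:,::-1]
for n,im,(x,y,w,h) in(("scene",S,(275,140,90,85)),("top",T,(300,140,120,110))):
    H=hsv(im); m=((H[...,0]>20)&(H[...,0]<35)&(H[...,1]>130)&(H[...,2]>110)).astype(np.uint8)
    k=np.zeros_like(m);k[y:y+h,x:x+w]=m[y:y+h,x:x+w]
    ys,xs=np.nonzero(k); P=plane(n,np.c_[xs,ys],0.135)[:,:2]
    r=cv2.minAreaRect((P*1000).astype(np.float32)); print(n,len(xs),r)
    rb,l=blobs(red(im)); print([(list(s),c.round(1)) for _,s,c in rb])
a=cv2.resize(S[220:320,215:305],None,fx=4,fy=4,interpolation=cv2.INTER_CUBIC)
b=cv2.resize(T[210:270,180:230],None,fx=400/60,fy=400/60,interpolation=cv2.INTER_CUBIC)
cv2.imwrite("pics/c1.png",np.hstack([a,b])[:,:,::-1])
a=cv2.resize(S[140:225,270:370],None,fx=4,fy=4,interpolation=cv2.INTER_CUBIC)
b=cv2.resize(T[145:245,305:415],None,fx=3.4,fy=3.4,interpolation=cv2.INTER_CUBIC)
cv2.imwrite("pics/c2.png",np.hstack([a,b])[:,:,::-1])
E
```

```text
scene 13 ((565.1049194335938, -130.05154418945312), (115.31876373291016, 41.609458923339844), 8.77028751373291)
[([np.int32(258), np.int32(240), np.int32(6), np.int32(19), np.int32(51)], array([260.7, 248.5])), ([np.int32(212), np.int32(267), np.int32(7), np.int32(19), np.int32(74)], array([215.4, 275.4])), ([np.int32(247), np.int32(285), np.int32(7), np.int32(17), np.int32(88)], array([250.1, 292.1])), ([np.int32(248), np.int32(303), np.int32(7), np.int32(15), np.int32(56)], array([251.2, 309.3]))]
top 70 ((566.046875, -138.10862731933594), (117.69249725341797, 57.69062423706055), 8.339946746826172)
[([np.int32(135), np.int32(207), np.int32(13), np.int32(7), np.int32(51)], array([140.5, 210.1])), ([np.int32(194), np.int32(221), np.int32(9), np.int32(8), np.int32(49)], array([197.9, 225.1])), ([np.int32(106), np.int32(267), np.int32(23), np.int32(13), np.int32(199)], array([116.7, 272.7])), ([np.int32(267), np.int32(281), np.int32(7), np.int32(5), np.int32(14)], array([270.6, 283.1])), ([np.int32(261), np.int32(288), np.int32(10), np.int32(10), np.int32(24)], array([265.5, 293.2]))]
```

View pics/c1.png

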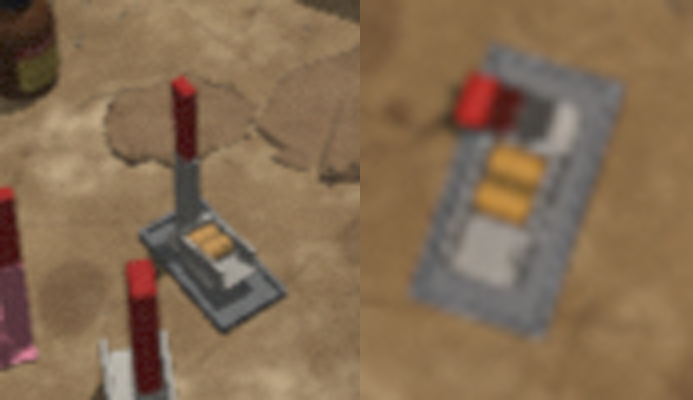

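View pics/c2.png

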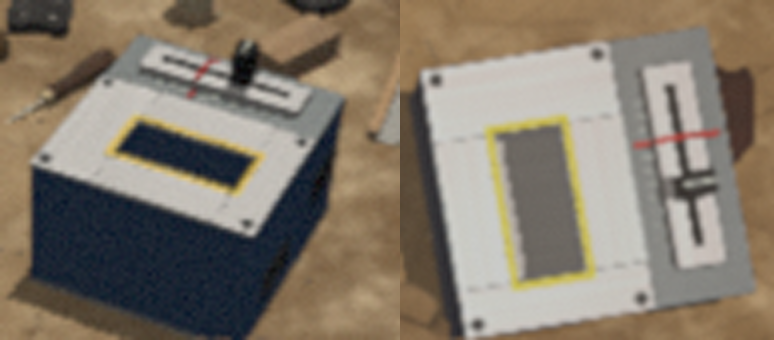

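The crops show the boat in its tray with two dies aboard and the stem end away from the robot. The tray corners are clear in the top view. The fader is on the front side of the red line.

Run:
```python
from h import *
np.set_printoptions(precision=4,suppress=True)
S=cv2.imread("pics/scene0.png")[:,:,::-1];T=cv2.imread("pics/top0.png")[:,:,::-1]
def win(m,x,y,w,h):
    k=np.zeros_like(m);k[y:y+h,x:x+w]=m[y:y+h,x:x+w];ys,xs=np.nonzero(k);return np.c_[xs,ys]
for n,im,b in(("scene",S,(294,165,45,26)),("top",T,(326,175,40,58))):
    H=hsv(im); m=((H[...,0]>18)&(H[...,0]<38)&(H[...,1]>80)&(H[...,2]>90)).astype(np.uint8)
    p=win(m,*b); P=plane(n,p,0.135)[:,:2]; print(n,len(p),cv2.minAreaRect((P*1000).astype(np.float32)))
# plate+deck-corner check: screws & deck corners, top view
o=lambda u,v:((u-400)/3.4+305,v/3.4+145)
P=plane("top",[o(435,79),o(597,54),o(641,299),o(477,324)],.135); print("screws",P[:,:2],P.mean(0))
P=plane("top",[o(708,28),o(755,290)],.133); print("deck corners",P)
for n,im,b in(("scene",S,(315,150,25,20)),("top",T,(370,180,45,12))):
    H=hsv(im); m=(((H[...,0]<8)|(H[...,0]>170))&(H[...,1]>90)).astype(np.uint8)
    p=win(m,*b); P=plane(n,p,.136)[:,:2]; print("mark",n,len(p),P.mean(0),P.min(0),P.max(0))
fs,ft=(270+244/4,140+48/4),o(694,186)
print("fader",tri(fs,ft),plane("scene",fs,.18),plane("top",ft,.18))
q=lambda u,v:((u-360)*.15+180,v*.15+210)
C=plane("top",[q(490,45),q(622,92),q(543,338),q(412,292)],.010)
s=lambda u,v:(u/4+215,v/4+220)
D=plane("scene",[s(138,236),s(225,332),s(286,294)],.010)
print("tray",C[:,:2],C.mean(0),cv2.minAreaRect((C[:,:2]*1000).astype(np.float32))); print("scene tray",D[:,:2],(D[0]+D[2])/2)
gs,gt=s(184,83),q(476,100)
print("grip",tri(gs,gt),plane("scene",gs,.171),plane("top",gt,.171))
```

```text
scene 149 ((565.5474853515625, -134.34762573242188), (120.98653411865234, 62.029727935791016), 8.39598560333252)
top 308 ((566.0984497070312, -138.29771423339844), (121.1799087524414, 61.0106315612793), 8.479713439941406)
screws [[ 0.6569 -0.0646]
 [ 0.6737 -0.1843]
 [ 0.493  -0.2105]
 [ 0.4766 -0.091 ]] [ 0.5751 -0.1376  0.135 ]
deck corners [[ 0.6923 -0.2672  0.133 ]
 [ 0.4984 -0.294   0.133 ]]
mark scene 9 [ 0.6078 -0.2349] [ 0.5784 -0.2579] [ 0.6169 -0.2069]
mark top 46 [ 0.6117 -0.2536] [ 0.6036 -0.292 ] [ 0.6186 -0.2095]
fader [ 0.5719 -0.2408  0.1772] [[ 0.5713 -0.2364  0.18  ]] [[ 0.5703 -0.2408  0.18  ]]
tray [[0.5486 0.2447]
 [0.5284 0.1904]
 [0.4284 0.2232]
 [0.4479 0.2767]] [0.4883 0.2338 0.01  ] ((488.5041809082031, 233.93582153320312), (57.85148239135742, 107.54678344726562), 71.88753509521484)
scene tray [[0.5449 0.255 ]
 [0.441  0.2865]
 [0.4249 0.2339]] [0.4849 0.2444 0.01  ]
grip [0.5182 0.2261 0.1672] [[0.5169 0.2294 0.171 ]] [[0.5171 0.225  0.171 ]]
```

```bash
cat >> h.py <<'E'
d=np.radians
SLOT=np.array([.5658,-.1363]);CY=d(8.4)
GR=np.array([.5170,.2272]);TY=d(-18.)
def cl(x,y): return SLOT+np.array([x*np.cos(CY)-y*np.sin(CY),x*np.sin(CY)+y*np.cos(CY)])
def pose(xy,z,yaw,tilt=0): return [xy[0],xy[1],z],[np.pi,-tilt,yaw]
E
python3 - <<'E'
from h import *
for nm,p in dict(hi=pose(GR,.33,TY),g=pose(GR,.149,TY),mid=pose([.55,.05],.33,0),ab=pose(cl(.029,0),.33,CY),ins=pose(cl(.029,0),.175,CY),t=pose(cl(-.02,0),.172,CY,d(40)),f=pose(cl(0,-.1075),.17,CY+np.pi/2),f2=pose(cl(0,-.1075),.17,CY-np.pi/2)).items():
    q=kinematics.inverse_kinematics(*p); print(nm,None if q is None else np.round(q,2))
robot.movep(*pose(GR,.26,TY)); robot.move_l(pose(GR,.149,TY)[0],v=.12)
effector.clamp(); print(status.get_gripper_width(),status.get_gripper_force(),status.get_time_s(),status.get_ft_force())
robot.move_l(pose(GR,.33,TY)[0],v=.12)
print(status.get_gripper_width(),status.get_ft_force(),status.get_eef_pos(),status.get_time_s())
for n in("scene","top"):
    im=cams.read_camera(n); cv2.imwrite(f"pics/{n}1.png",im[:,:,::-1])
S=cv2.imread("pics/scene1.png");T=cv2.imread("pics/top1.png")
tcp=status.get_eef_pos();
us,ut=proj("scene",tcp)[0].astype(int),proj("top",tcp)[0].astype(int);print(us,ut)
c=[]
for im,u in((S,us),(T,ut)):
    x,y=np.clip(u-[50,50],0,[460,300]); c.append(cv2.resize(im[y:y+120,x:x+100],None,fx=4,fy=4,interpolation=cv2.INTER_CUBIC))
cv2.imwrite("pics/c3.png",np.hstack(c))
E
```

```text
hi [ 0.41  0.36  0.37  1.58  0.   -2.41]
g [ 0.41  0.43  0.    1.14  0.   -2.41]
mid [ 0.09  0.33  0.33  1.57  0.   -3.05]
ab [-0.22  0.46  0.52  1.64  0.    2.78]
ins [-0.22  0.5   0.18  1.26  0.    2.78]
t [-0.43  0.1  -0.64  0.21  0.36  2.68]
f [-0.4   0.54  0.24  1.27  0.    1.03]
f2 [-0.4   0.54  0.24  1.27  0.   -2.11]
0.011694755402820783 58.9428448677063 5.1583 [0.79993615 0.75480727 0.63145521]
0.011064009987176108 [ 0.38621799  0.15600709 -2.97382928] [0.51668872 0.22703131 0.32911443] 6.8167
[260 196] [184 221]
```

View pics/c3.png

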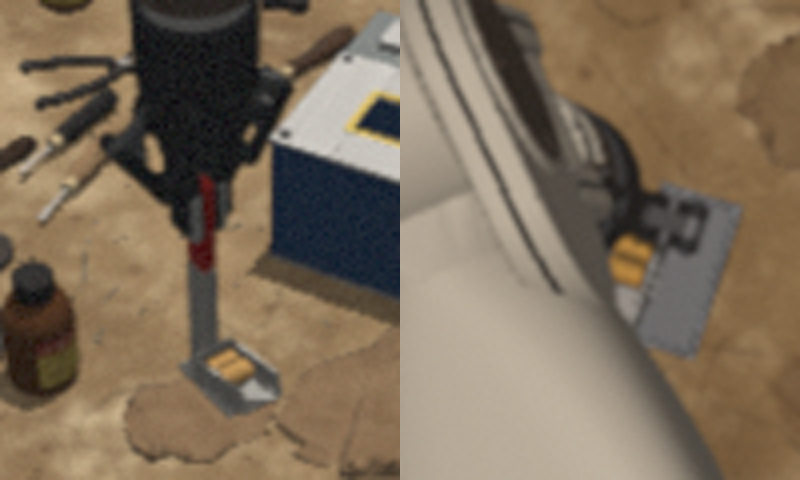

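The boat hangs level with both dies aboard. Joint 6 would have to wrap around to reach the slot, so I'll set the boat down and regrip it a half turn round.

```bash
cat >> h.py <<'E'
def pose(xy,z,yaw,tilt=0): return [xy[0],xy[1],z],[0,np.pi-tilt,yaw]
E
python3 - <<'E'
from h import *
robot.move_l([*GR,.150],v=.12); effector.ungrasp(); robot.move_l([*GR,.245],v=.2)
robot.movep(*pose(GR,.245,TY)); print(np.round(status.get_qpos(),2))
robot.move_l([*GR,.150],v=.12); effector.clamp(); print(status.get_gripper_width(),status.get_time_s())
robot.move_l([*GR,.33],v=.12); print(status.get_ft_force())
robot.movep(*pose([.555,.05],.335,0)); robot.movep(*pose(cl(.029,0),.335,CY))
robot.pause(.4)
tcp=status.get_eef_pos(); print(tcp,status.get_orientation(),np.round(status.get_qpos(),2),status.get_ft_force(),status.get_time_s())
c=[]
for n in("scene","top"):
    im=cams.read_camera(n)[:,:,::-1]; cv2.imwrite(f"pics/{n}2.png",im)
    x,y=np.clip(proj(n,[*SLOT,.2])[0].astype(int)-[50,70],0,[460,300]); print(n,x,y); c.append(cv2.resize(im[y:y+120,x:x+100],None,fx=4,fy=4,interpolation=cv2.INTER_CUBIC))
cv2.imwrite("pics/c4.png",np.hstack(c))
E
```

```text
[0.41 0.37 0.17 1.37 0.   0.73]
0.011176896602194784 14.1583
[ 0.38809096  0.14980006 -3.0102818 ]
[ 0.59454273 -0.13119145  0.33526461] [-3.14151028e+00  3.51028528e-04 -2.99367320e+00] [-0.22  0.46  0.54  1.65  0.   -0.37] [ 0.13227695 -0.49506223 -2.28170417] 17.7417
scene 267 91
top 299 131
```

View pics/c4.png

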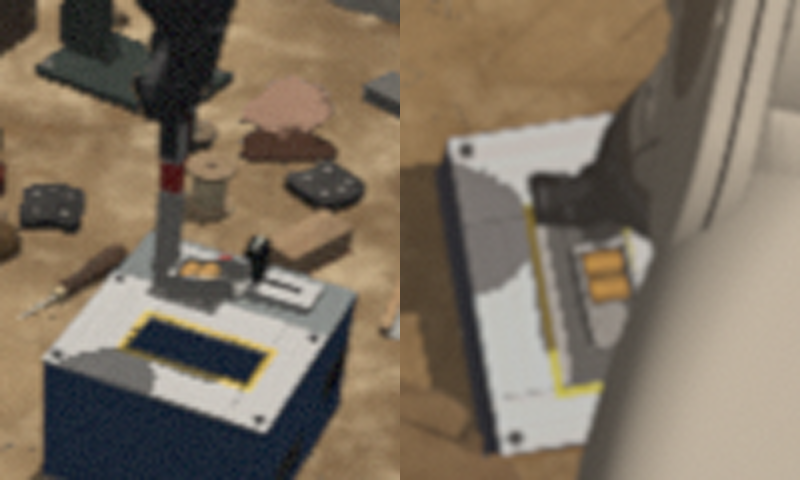

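Both dies are still aboard above the slot. I'll check the stem against the cameras to see how far they are biased, then insert.

Run:
```python
from h import *
np.set_printoptions(precision=2,suppress=True)
S=cv2.imread("pics/scene2.png")[:,:,::-1];T=cv2.imread("pics/top2.png")[:,:,::-1]
tcp=np.array([.59454,-.13119]);ex=np.array([np.cos(CY),np.sin(CY)]);ey=np.array([-ex[1],ex[0]])
def B(x,y,z): return np.array([*(tcp+(x-.03)*ex+y*ey),.190+z])
for z in(.095,.104): print("exp stem",z,proj("scene",[B(x,y,z) for x in(.02,.04) for y in(-.006,.006)]))
m=red(S);m[:,:295]=0;m[:,325:]=0;m[:125]=0;m[142:]=0
for r in range(125,142):
    xs=np.nonzero(m[r])[0]
    if len(xs):print(r,xs.min(),xs.max()+1)
H=hsv(T);m=((H[...,0]>8)&(H[...,0]<25)&(H[...,1]>150)&(H[...,2]>130)).astype(np.uint8);k=0*m;k[190:208,340:360]=m[190:208,340:360]
ys,xs=np.nonzero(k);print("dies top",xs.mean(),ys.mean(),xs.min(),xs.max(),"exp",proj("top",[B(.002,0,.024),B(.002,-.011,.024),B(.002,.011,.024)]))
```

```text
exp stem 0.095 [[314.01 137.4 ]
 [312.45 139.29]
 [308.21 135.76]
 [306.63 137.63]]
exp stem 0.104 [[314.18 134.96]
 [312.62 136.84]
 [308.36 133.32]
 [306.76 135.18]]
133 308 312
134 309 312
135 309 311
136 308 312
137 310 311
dies top 349.21875 198.75 346 354 exp [[349.58 200.32]
 [354.25 199.56]
 [344.91 201.08]]
```

Run:
```python
from h import *
P=lambda x,z,t=0: pose(cl(x,0),z,CY,d(t))
try:
    for z in (.27,.225,.18):
        robot.move_l(P(.029,z)[0],v=.1); print(status.get_ft_force(),status.get_eef_pos())
    robot.move_l(*P(.004,.175,20),v=.05); print(status.get_ft_force())
    robot.move_l(*P(-.022,.172,42),v=.05); robot.pause(1.)
except robot.PlanningError as e: print("ERR",e)
print(status.get_eef_pos(),status.get_orientation(),status.get_ft_force(),status.get_time_s())
im=cams.read_camera("scene")[:,:,::-1]; im2=cams.read_camera("top")[:,:,::-1]
c=[cv2.resize(im[110:230,267:367],None,fx=4,fy=4,interpolation=cv2.INTER_CUBIC),cv2.resize(im2[130:250,299:399],None,fx=4,fy=4,interpolation=cv2.INTER_CUBIC)]
cv2.imwrite("pics/c5.png",np.hstack(c))
```

```text
[-0.5487843  -0.63468418 -3.76923843] [ 0.59483067 -0.13218427  0.27073903]
[-0.07413961 -0.04469988 -2.070687  ] [ 0.59482273 -0.13215459  0.22565316]
[ 0.24930871 -0.04129176 -2.94565172] [ 0.59489368 -0.13213997  0.18063171]
[ 0.08753942  0.21772015 -2.57911828]
[ 0.54401558 -0.1395472   0.17202571] [-3.14151173  0.73305664 -2.99498984] [-0.23921997 -0.92559211 -2.94985159] 22.175
```

View pics/c5.png

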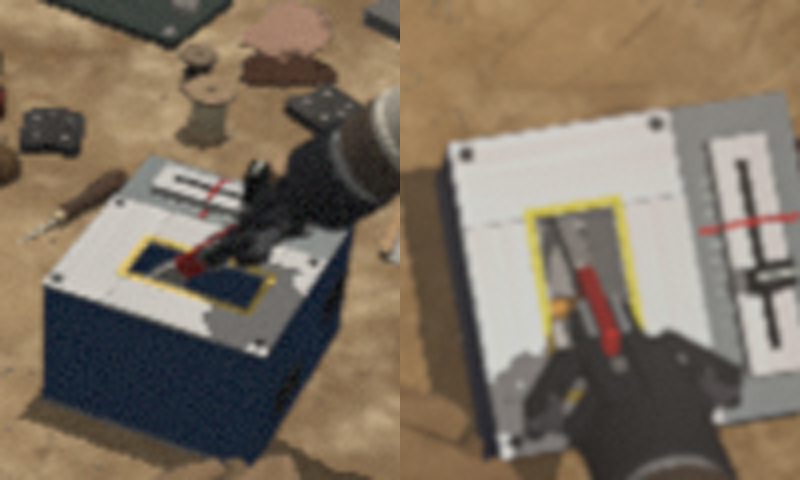

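The boat is inside, tipped, with the stem clear of the slot edges. A brass spot shows at top-view pixel (339.5,207). I'll check whether it is on the tank floor or still in the boat, and weigh the load.

Run:
```python
from h import *
p=plane("top",(339.5,207),.014)[0,:2]-SLOT; print("on floor, cleaner frame",p@[np.cos(CY),np.sin(CY)],p@[-np.sin(CY),np.cos(CY)])
F=[]
for i in range(10): robot.pause(.03); F.append(status.get_ft_force())
print(np.mean(F,0),np.std(F,0),status.get_time_s())
im2=cams.read_camera("top"); H=hsv(im2); m=((H[...,0]>8)&(H[...,0]<28)&(H[...,1]>130)&(H[...,2]>90))[175:240,330:362]
ys,xs=np.nonzero(m); print(list(zip(xs+330,ys+175))[:60])
```

```text
on floor, cleaner frame 0.0031383736180121296 -0.0034936646871227095
[ 0.04386057  0.15839757 -2.17360038] [0.47623153 0.54656624 0.45668862] 22.6083
[(np.int64(347), np.int64(180)), (np.int64(348), np.int64(180)), (np.int64(349), np.int64(180)), (np.int64(351), np.int64(180)), (np.int64(352), np.int64(180)), (np.int64(353), np.int64(180)), (np.int64(341), np.int64(181)), (np.int64(342), np.int64(181)), (np.int64(343), np.int64(181)), (np.int64(344), np.int64(181)), (np.int64(345), np.int64(181)), (np.int64(346), np.int64(181)), (np.int64(347), np.int64(181)), (np.int64(353), np.int64(181)), (np.int64(334), np.int64(182)), (np.int64(335), np.int64(182)), (np.int64(336), np.int64(182)), (np.int64(337), np.int64(182)), (np.int64(338), np.int64(182)), (np.int64(339), np.int64(182)), (np.int64(340), np.int64(182)), (np.int64(341), np.int64(182)), (np.int64(342), np.int64(182)), (np.int64(353), np.int64(182)), (np.int64(331), np.int64(183)), (np.int64(332), np.int64(183)), (np.int64(333), np.int64(183)), (np.int64(334), np.int64(183)), (np.int64(335), np.int64(183)), (np.int64(353), np.in
[... 270 characters left out ...]
.int64(354), np.int64(187)), (np.int64(354), np.int64(188)), (np.int64(355), np.int64(190)), (np.int64(332), np.int64(191)), (np.int64(355), np.int64(191)), (np.int64(332), np.int64(192)), (np.int64(333), np.int64(193)), (np.int64(333), np.int64(194)), (np.int64(333), np.int64(195)), (np.int64(333), np.int64(196)), (np.int64(356), np.int64(196)), (np.int64(333), np.int64(197)), (np.int64(356), np.int64(197)), (np.int64(356), np.int64(198)), (np.int64(356), np.int64(199)), (np.int64(357), np.int64(202)), (np.int64(357), np.int64(203)), (np.int64(357), np.int64(204)), (np.int64(335), np.int64(205)), (np.int64(337), np.int64(205)), (np.int64(338), np.int64(205)), (np.int64(339), np.int64(205))]
```

Run:
```python
from h import *
P=lambda x,z,t=0: pose(cl(x,0),z,CY,d(t))
def w(s):
    F=[]
    for i in range(8): robot.pause(.02); F.append(status.get_ft_force())
    print(s,np.round(np.mean(F,0),2))
robot.move_l(P(-.022,.182,42)[0],v=.05); w("raised")
robot.move_l(*P(.004,.186,20),v=.05); robot.move_l(*P(.029,.19),v=.05); robot.pause(.3); w("level")
print(status.get_eef_pos(),status.get_orientation(),status.get_time_s())
im=cams.read_camera("scene")[:,:,::-1]; im2=cams.read_camera("top")[:,:,::-1]
c=[cv2.resize(im[110:230,267:367],None,fx=4,fy=4,interpolation=cv2.INTER_CUBIC),cv2.resize(im2[130:250,299:399],None,fx=4,fy=4,interpolation=cv2.INTER_CUBIC)]
cv2.imwrite("pics/c6.png",np.hstack(c))
```

```text
raised [ 0.02 -0.11 -2.37]
level [-0.07 -0.04 -1.85]
[ 0.59420469 -0.13218398  0.19037348] [-3.14146771e+00  6.26305926e-04 -2.99527502e+00] 24.9083
```

View pics/c6.png

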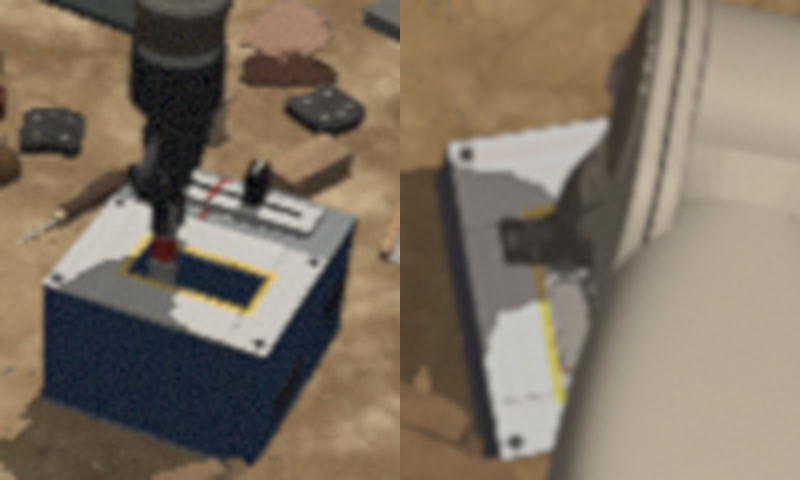

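The load is down to about 1.8 N, which is the empty boat. I'll withdraw, confirm it's empty and put it back.

Run:
```python
from h import *
robot.move_l(pose(cl(.029,0),.335,CY)[0],v=.1); robot.pause(.4)
print(np.mean([ (robot.pause(.02),status.get_ft_force())[1] for i in range(8)],0))
T=cams.read_camera("top"); H=hsv(T);m=((H[...,0]>8)&(H[...,0]<25)&(H[...,1]>150)&(H[...,2]>130)); print("brass px",m[190:208,340:360].sum())
robot.movep(*pose([.555,.05],.335,0)); robot.movep(*pose(GR,.30,TY)); robot.pause(.3)
robot.move_l([*GR,.165],v=.12); robot.move_l([*GR,.150],v=.03); print(status.get_ft_force())
effector.ungrasp(); robot.move_l([*GR,.26],v=.15); print(status.get_time_s())
robot.movep(*pose(cl(-.0,-.1075),.27,CY+np.pi/2)); print(status.get_qpos(),status.get_time_s())
robot.move_j([-1.0,*status.get_qpos()[1:]]); print(status.get_time_s())
im=cams.read_camera("scene")[:,:,::-1]; im2=cams.read_camera("top")[:,:,::-1]
cv2.imwrite("pics/scene7.png",im);cv2.imwrite("pics/top7.png",im2)
R=lambda i,f:cv2.resize(i,None,fx=f,fy=f,interpolation=cv2.INTER_CUBIC)
a=np.vstack([R(im[220:320,215:305],3),R(im[140:225,270:360],3)]); b=np.vstack([R(im2[210:270,180:230],5),R(im2[145:245,350:430],2.55)[:255]])
w=min(a.shape[1],0)
h=lambda x:cv2.copyMakeBorder(x,0,0,0,300-x.shape[1],cv2.BORDER_CONSTANT) if x.shape[1]<300 else x[:,:300]
b=np.vstack([h(R(im2[210:270,180:230],5)),h(R(im2[145:245,350:430],2.55))])
cv2.imwrite("pics/c7.png",np.hstack([a,b]))
```

```text
[ 0.01588009  0.10039767 -2.12324833]
brass px 1
[-0.32228306 -0.28027774  1.46882151]
32.55
[-3.94546182e-01  5.05802767e-01  4.43182006e-01  1.50850854e+00
  1.66608249e-04 -2.11249068e+00] 34.9583
36.3583Traceback (most recent call last):
  File "<stdin>", line 13, in <module>
    return _nx.concatenate(arrs, 0, dtype=dtype, casting=casting)
           ~~~~~~~~~~~~~~~^^^^^^^^^^^^^^^^^^^^^^^^^^^^^^^^^^^^^^^
ValueError: all the input array dimensions except for the concatenation axis must match exactly, but along dimension 1, the array at index 0 has size 250 and the array at index 1 has size 204
```

Run:
```python
from h import *
np.set_printoptions(precision=4,suppress=True)
S=cv2.imread("pics/scene7.png");T=cv2.imread("pics/top7.png")
R=lambda i,w,h:cv2.resize(i,(w,h),interpolation=cv2.INTER_CUBIC)
cv2.imwrite("pics/c7.png",np.vstack([np.hstack([R(S[220:320,215:305],270,300),R(T[210:270,180:230],250,300)]),np.hstack([R(S[140:225,270:360],270,255),R(T[145:245,340:430],250,278)[:255]])]))
def cf(P):
    q=P[:,:2]-SLOT; return np.c_[q@[np.cos(CY),np.sin(CY)],q@[-np.sin(CY),np.cos(CY)]]
for n,im,(x,y,w,h) in(("scene",S,(310,145,30,25)),("top",T,(365,178,50,18))):
    H=cv2.cvtColor(im,cv2.COLOR_BGR2HSV); m=(((H[...,0]<9)|(H[...,0]>168))&(H[...,1]>70)&(H[...,2]>70)).astype(np.uint8)
    k=0*m;k[y:y+h,x:x+w]=m[y:y+h,x:x+w];ys,xs=np.nonzero(k);wt=H[ys,xs,1].astype(float)
    C=cf(plane(n,np.c_[xs,ys],.135)); print(n,len(xs),"line x",np.average(C[:,0],weights=wt),C[:,1].min(),C[:,1].max())
    # yellow slot centre in same frame
    b=(294,165,45,26) if n=="scene" else (326,175,40,58); m=((H[...,0]>18)&(H[...,0]<38)&(H[...,1]>80)&(H[...,2]>90)).astype(np.uint8)
    ys,xs=np.nonzero(m[b[1]:b[1]+b[3],b[0]:b[0]+b[2]]); C=cf(plane(n,np.c_[xs+b[0],ys+b[1]],.135)); print("  slot",(C.min(0)+C.max(0))/2)
# black fader in top
g=cv2.cvtColor(T,cv2.COLOR_BGR2GRAY); ys,xs=np.nonzero(g[190:208,378:405]<60); C=cf(plane("top",np.c_[xs+378,ys+190],.18)); print("fader",C.min(0),C.max(0),C.mean(0))
```

```text
scene 13 line x 0.03246569318497834 -0.1363617665461867 -0.076945386612099
  slot [0.     0.0019]
top 79 line x 0.028004863792916147 -0.1634519069166785 -0.0782522230548491
  slot [ 0.    -0.002]
fader [-0.018  -0.1123] [-0.0011 -0.093 ] [-0.0125 -0.0982]
```

View pics/c7.png

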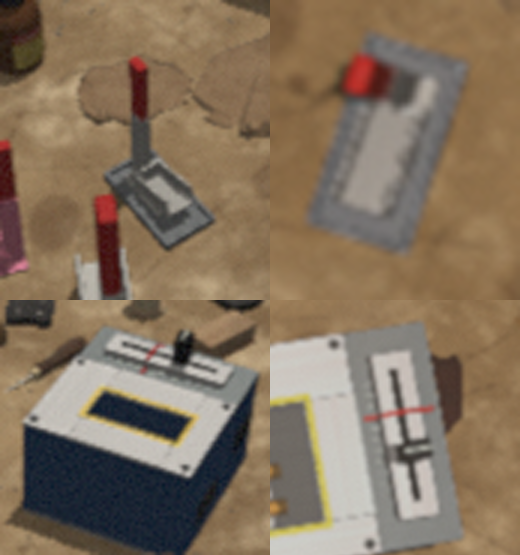

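The boat stands empty and upright in its tray. Both dies show through the slot, on the tank floor. Next is a refined estimate of the mark, then the fader.

```bash
cat >> h.py <<'E'
def cf(P):
    q=np.atleast_2d(P)[:,:2]-SLOT; return np.c_[q@[np.cos(CY),np.sin(CY)],q@[-np.sin(CY),np.cos(CY)]]
def mark(n,im,rng=(-.135,-.085)):
    x,y,w,h=(310,145,30,25) if n=="scene" else (365,178,50,18)
    H=hsv(im); m=(((H[...,0]<9)|(H[...,0]>168))&(H[...,1]>60)&(H[...,2]>70))
    ys,xs=np.nonzero(m[y:y+h,x:x+w]);ys+=y;xs+=x;wt=H[ys,xs,1].astype(float)
    C=cf(plane(n,np.c_[xs,ys],.136)); k=(C[:,1]>rng[0])&(C[:,1]<rng[1])&(abs(C[:,0]-.028)<.012)
    return k.sum(),np.average(C[k,0],weights=wt[k])
E
python3 - <<'E'
from h import *
np.set_printoptions(precision=4,suppress=True)
for n in("scene","top"): print(n,mark(n,cv2.imread(f"pics/{n}7.png")[:,:,::-1]))
print("hand scene",cf(plane("scene",[(323,154),(317,164)],.136)),"top",cf(plane("top",[(373.5,187.4),(398.6,183.8)],.136)))
o=lambda u,v:(u/3+270,(v-300)/3+140)
print("screws scene",cf(plane("scene",[o(108,336),o(35,419),o(185,467)],.135)))
t=lambda u,v:((u-270)/2.78+340,(v-300)/2.78+145)
print("screws top",cf(plane("top",[t(334,344),t(370,544)],.135)))
for s in(1,-1): print(kinematics.inverse_kinematics(*pose(cl(-.012,-.103),.172,CY+s*np.pi/2)))
E
```

```text
scene (np.int64(11), np.float64(0.03301176331673057))
top (np.int64(49), np.float64(0.03000633048449293))
hand scene [[ 0.0321 -0.135 ]
 [ 0.0271 -0.0703]] top [[ 0.0295 -0.0771]
 [ 0.0284 -0.1403]]
screws scene [[ 0.0915 -0.1192]
 [ 0.0968  0.063 ]
 [-0.0818  0.0615]]
screws top [[ 0.0999 -0.0635]
 [-0.0825 -0.0631]]
[-0.3991  0.5139  0.2023  1.2592  0.     -2.1165]
[-0.3991  0.5139  0.2023  1.2592  0.      1.0251]
```

Run:
```python
from h import *
Y=CY+np.pi/2; p=lambda x,z:[*cl(x,-.104),z]
robot.movep(p(-.0125,.25),[0,np.pi,Y]); robot.move_l(p(-.0125,.170),v=.1)
effector.clamp(); print(status.get_gripper_width(),status.get_ft_force())
robot.move_l(p(.029,.170),v=.04); robot.pause(.3); e=status.get_eef_pos(); print(cf(e),status.get_ft_force())
robot.move_l(p(.029+.029-cf(e)[0,0],.170),v=.02); robot.pause(.2); print(cf(status.get_eef_pos()))
effector.ungrasp(); robot.move_l(p(.029,.27),v=.15)
q=status.get_qpos(); robot.move_j([-1.1,*q[1:]]); print(status.get_time_s())
S=cams.read_camera("scene");T=cams.read_camera("top")
cv2.imwrite("pics/scene8.png",S[:,:,::-1]);cv2.imwrite("pics/top8.png",T[:,:,::-1])
R=lambda i:cv2.resize(i,(360,420),interpolation=cv2.INTER_CUBIC)
cv2.imwrite("pics/c8.png",np.hstack([R(S[135:193,295:345]),R(T[150:220,365:425])])[:,:,::-1])
```

```text
0.01705321142229505 [-0.13760413  1.51163172  2.17458983]
[[ 0.02954037 -0.10414619]] [-0.09256081  0.84589059  5.2775136 ]
[[ 0.02926406 -0.10411339]]
44.55
```

View pics/c8.png

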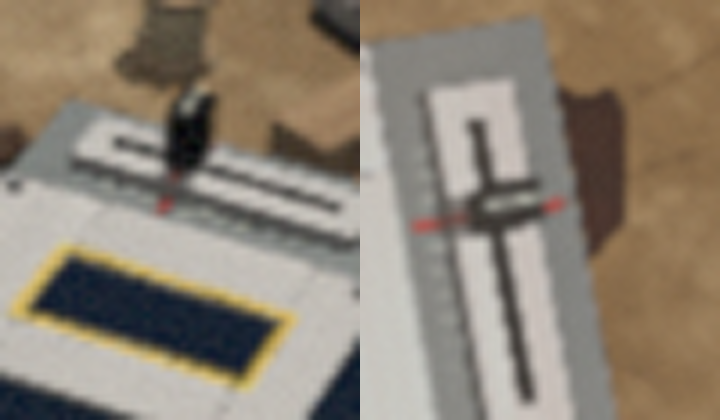

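The fader is on the red line. A numeric check against the line and the track's groove ends:

Run:
```python
from h import *
np.set_printoptions(precision=4,suppress=True)
t=lambda u,v:((u-360)/6+365,v/6+150)
print("line",cf(plane("top",[t(427,225),t(555,205)],.135)))
print("fader white",cf(plane("top",[t(505,202)],.18)))
print("groove",cf(plane("top",[t(475,122),t(528,402)],.136)))
s=lambda u,v:(u*50/360+295,v*58/420+135)
print("scene line",cf(plane("scene",[s(164,207),s(175,178)],.135)),"fader top",cf(plane("scene",[s(195,103)],.18)))
print("groove sc",cf(plane("scene",[s(113,142),s(340,209)],.136)))
```

```text
line [[ 0.0283 -0.0838]
 [ 0.028  -0.1377]]
fader white [[ 0.0281 -0.1057]]
groove [[ 0.0675 -0.111 ]
 [-0.0509 -0.1114]]
scene line [[ 0.0262 -0.0751]
 [ 0.0308 -0.0992]] fader top [[ 0.0244 -0.1008]]
groove sc [[ 0.0694 -0.1111]
 [-0.0502 -0.112 ]]
```

```bash
python3 -c "
from station import order
print(order.hand_in())"
```

```text
the job is handed in; nothing more can be done
None
```

The job is handed in at about 45 s: both dies are in the tank, the empty boat stands upright in its rest tray, and the fader is within about 1 mm of the red mark by the top camera. I saw no sign of contact with the cover in the pictures or in spot force readings.

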